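Load a guarded spring gauge to its index

TASK

Slide the clear guard along its rails until it is fully shut against its end stops over the spring barrel; only then draw the gauge's leaning handle out until its pointer stands level with the brass index on the scale, never well past it, and keep it there for about two seconds. Then ease the handle fully home without letting the spring snap it back, and let go, leaving the guard shut and the jar, screwdriver and steel block beside the gauge where they are.

Things in the scene. Friction and masses are not known exactly. Their poses are not given: they have to be found in the camera images.
- tester: Fixed gauge bed, a grey plate 400 x 280 x 20 mm; place and yaw vary. Origin at bench level; x points away from the handle end towards the spring barrel, y across, z up; the plate spans x -250..+150, y -140..+140 mm. Draw bar and steel barrel (x -34..+122 mm, up to 81 mm high) lie on its middle line y = 0; the scale lies along x at y -108..-132 mm, top 30 mm high.
- rail_stop (a point): Top of the front rail's end stop (172 mm high) where the shut guard rests; bed x -46, y -89 mm. The two guard rails run along the bed's y at x -46 and +118 mm, y -95..+220 mm, tops 144 mm high, on 14 mm square posts at y -90 and +215 mm.
- guard (a joint): Travel of the clear guard in m: 0 fully open (towards the bed's +y), 0.130 fully shut at its stop (it slides along the bed's -y). It stays where it is left; about 2 N of friction.
- guard_fin (a point): Grip point on the guard's fin, moving with the guard: upright steel fin on the clear panel, 80 mm along the bed's x, 14 mm thick along y, 152 to 202 mm above the bench. The point is on its middle line, 187 mm high, at bed x -10 mm, y = 130 mm minus the guard's travel. The panel, 190 (x) by 140 mm (y), is centred in y on the fin, top 152 mm high.
- guard_lip (a point): Middle of the top edge of the guard's front lip, moving with the guard: steel strip 140 mm along y, bed x -63..-55 mm, up to 192 mm high. With the guard shut it stands close behind and above the pull handle, in the way of a gripper held upright there; a tool leaning along the handle clears it by about 15 mm.
- drawbar (a joint): Travel of the draw bar in m: 0 fully home, 0.125 fully out; it moves straight and level along the bed's -x. A spring pulls it home with 3 N at home, rising 1.2 N per 10 mm (15 N at 100 mm).
- handle (a point): Grip point on the draw bar's black pull handle, moving with it: a bar 95 mm long, 24 mm thick along the bed's y, 20 mm the other way, leaning 25 degrees from vertical, top towards the bed's -x. The point is on its middle line, 60 mm up from its foot, 35 mm below its top end, 104 mm above the bench; at home at bed x -85 mm, y 0. Take it across y, fingers pointing down along it towards +x.
- pointer (a point): Tip of the steel pointer, a 6 mm square bar standing out from the draw bar along the bed's -y; 45 mm above the bench, at bed x -115 mm, y -100 mm when home; moves with the draw bar.
- mark (a point): Tip of the upright 5 mm thick brass fin of the fixed index clip on the scale, 45 mm above the bench, at bed y -105 mm, bed x between -165 and -215 mm (differs each time); axes as the bed's. The pointer is at the index when both have the same bed x; its tip then stands 5 mm beside the fin.
- jar: small lidded jar, 56 mm across, 75 mm tall, standing left of the gauge; origin under its centre; leave alone
- screwdriver: screwdriver 190 mm long lying right of the gauge; origin under its middle; leave alone
- block: plain steel bench block 65 x 65 x 28 mm, right of the gauge; origin under its centre; leave alone

How it is judged:
On the way, in this order (a step that is already met when the one before it is completed fails the run):
1. the guard is fully shut with the draw bar still home (value of joint guard above 0.122 m and value of joint drawbar below 0.01 m), for 0.2 s.
2. with the guard shut, the pointer stands within 5 mm of the index for 1.5 s (value of joint guard above 0.122 m and x of pointer in the frame of mark between -0.005 and 0.005 m), for 1.5 s.
At the end, for the whole second after the job is handed in: The draw bar is home (within 4 mm) and still, the guard is shut (within 8 mm of its stop), and nothing is held; jar, screwdriver and block have not been shifted by more than 30 mm (value of joint drawbar below 0.004 m and value of joint guard above 0.122 m and velocity of joint drawbar between -0.02 and 0.02 m/s and distance of each of jar, screwdriver, block from where it was at the start of the episode below 0.03 m); the robot touches nothing.
It fails at once if the handle is drawn out more than 20 mm while the guard is not shut (value of joint drawbar above 0.02 m and value of joint guard below 0.115 m).
It fails at once if the pointer goes more than 12 mm past the index (x of pointer in the frame of mark below -0.012 m).
It fails at once if the handle snaps back (faster than 0.35 m/s) (velocity of joint drawbar below -0.35 m/s).
It fails at once if the jar, screwdriver or block beside the gauge is shifted by more than 30 mm (distance of any of jar, screwdriver, block from where it was at the start of the episode above 0.03 m).
It also fails if it takes over 58 s, if anything falls off the work surface, if the arm or the gripper's body presses on something with over 40 N, if the wrist force passes 120 N, or if a joint passes its speed limit or range.

ROBOT

A 6-joint arm with a two-finger parallel gripper is mounted at the origin on the work surface. World frame = base frame: x ahead of the robot, y to its left, z up, the work surface at z = 0. Lengths are in m, angles in rad, forces in N, time in s.
With the tool pointing down it reaches from about 0.375 to 0.9 m from the base axis. Payload 3.1 kg.
Tool frame: the origin (TCP) lies at the very end of the fingers, on their centre line; the grasp point (between the pads) lies 19 mm behind it; z points along the fingers, y is the line along which they close (so a half turn about z gives the same grasp; the last joint's range is limited). The gripper opens to 85 mm and grips with 20 to 120 N. Pads are 22 mm wide; open, the fingers measure 114 mm over their backs; the gripper's body (76 mm by 85 mm) begins 54 mm behind the grasp point. The pads swing forward as they close: fully open they stand 13 mm farther back than shut.
Start: joints at [1.054, 0.527, 1.433, -0, 1.181, -0.178], TCP at [0.208, 0.589, 0.231] pointing down, gripper open.
Joint ranges: [-3.08, 3.08], [-0.75, 2.2], [0.22, 2.44], [-1.43, 4.57], [0, 2.65], [-2.85, 2.85]. Speed limits (rad/s): [2.79, 2.79, 3.14, 3.14, 3.14, 3.14].

INTERFACE

Orientations are given as a unit quaternion [x, y, z, w].
In Python, from station import telemetry, snapshot, ticket gives the robot as it stands.
- The arm moves only by the tool move_arm, never from a script. Its argument "commands" is text: rows parted by semicolons, each of 7 numbers parted by spaces: the shift along the tool's x, y, z in mm, then the turn, a rotation vector about the tool's x, y, z in degrees, then the opening, from -1 (shut) to 1 (fully open). A call has exactly 5 rows; each row is the pose to reach, as a shift and turn from the pose commanded when the call began, along the tool's axes at that moment; what a row does not reach only later rows make up. A row lasts 1/8 s, in which the tool goes at most 62.5 mm and 10.7 degrees, less where a joint would pass 70% of its speed; a pose out of reach is approached as far as the arm can. A call with a gripper value outside its range is refused whole. The fingers move at their own pace and stop on an object; "grip_force" is the grip in N (left out, the last holds). Time passes only in rows, so rows that repeat a pose let the fingers close, or fill a call up. It gives the time, the measured TCP pose, the force, the opening and the grip force at its end, in the units of the state.
- telemetry.sense(): the state, without advancing time (a new reading comes with each control period).
- snapshot(name): name is "side" or "top"; returns a dict with "image" (400x640x3 uint8, red, green, blue), "fx", "fy", "cx", "cy" (pixels), "pose" (4x4, takes a point from camera to world coordinates). Camera axes: x right, y down, z forward; pixel columns grow to the right and rows downward; lengths in m; the calibration is good to about 2 mm. A picture is of the moment at which its call begins. There is no depth.
- ticket.sign_off(): hands the job in; it is judged then, once.
The state is a dict: "t": time; "q": joint angles; "qd": joint speeds; "tau": joint torques, N m; "tcp_pos": TCP position; "tool_rot": TCP orientation; "force": force on the tool from outside, world axes, zero at the start; "ft_torque": the same for the moment, N m; "finger_gap": opening from 0.0 (shut) to 1.0 (fully open); "gripper_force": force on a finger pad.
Only numpy, scipy, OpenCV 4.12 (cv2) and the standard library are available. Lean on these libraries where they do the work, as an engineer would, in place of code of your own. Each camera call takes 0.05 s, during which the arm holds its last target. There are 200 camera calls.

## Working session

There is one attempt and no reset: what is moved stays moved. The work goes in short steps, Python scripts to look and compute and a tool call to move; the robot and the scene stay as the last step left them, time stands still between calls to the robot, and variables do not carry over. Pictures are saved under pics/ and viewed, at most 10 in all, crops included, and the job is handed in when it is done.

Besides the shell and the picture viewer there is one more tool, called by a JSON object that holds its "op" and its "data". move_arm: Moves the arm, as the interface text tells. Its arguments: {"type":"object","properties":{"commands":{"type":"string"},"grip_force":{"type":"number"}},"required":["commands"]}

```bash
mkdir -p pics
python3 - <<'E'
from station import telemetry, snapshot
import cv2,json,numpy as np
s=telemetry.sense();print(s)
for n in("side","top"):
    d=snapshot(n);cv2.imwrite(f"pics/{n}0.png",d["image"][...,::-1]);print(n,d["fx"],d["fy"],d["cx"],d["cy"],np.round(d["pose"],4).tolist())
E
```

```text
{'t': 0.0, 'q': array([ 1.05349583e+00,  5.28471312e-01,  1.43389220e+00,  3.51389567e-06,
        1.18139602e+00, -1.78497801e-01]), 'qd': array([ 0.00086952, -0.00052458, -0.00048069, -0.00119281, -0.00217648,
       -0.00047493]), 'tau': array([-4.19251965e-04, -4.42352128e+01, -1.78020072e+01, -3.61853636e-04,
        8.24505201e-03, -2.29346441e-06]), 'tcp_pos': array([0.20733722, 0.58885467, 0.23033367]), 'tool_rot': array([ 1.68592857e-01,  9.85685180e-01, -1.01797695e-03, -3.70897099e-04]), 'force': array([0.77037584, 0.13170022, 0.76486607]), 'ft_torque': array([ 0.01230665, -0.05525248, -0.05650197]), 'gripper_force': 0.0, 'finger_gap': 0.9975132149622941}
side 498.4114324233351 498.4114324233351 318.2399677273589 198.18370481012315 [[0.9929, -0.0673, 0.0982, 0.5118], [-0.1178, -0.6739, 0.7294, -0.7343], [0.0171, -0.7358, -0.677, 0.7812], [0.0, 0.0, 0.0, 1.0]]
top 381.29048037399923 381.29048037399923 316.3981325567857 206.09386323524828 [[-0.0233, -0.9875, 0.1558, 0.481], [-0.999, 0.0169, -0.0422, -0.0293], [0.0391, -0.1566, -0.9869, 0.9103], [0.0, 0.0, 0.0, 1.0]]
```

View pics/side0.png

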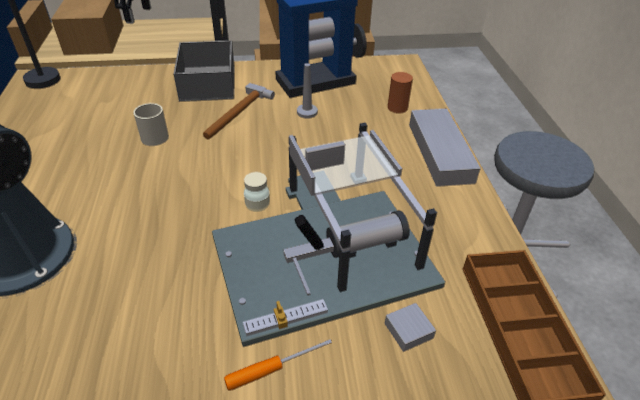

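View pics/top0.png

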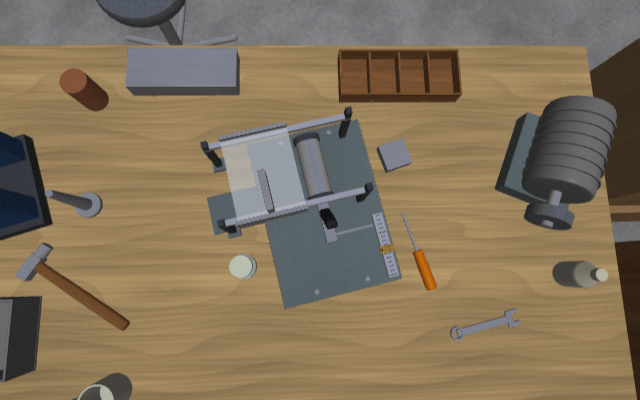

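The side view shows the plate corners at about (213,233), (245,335) and (442,285), and the index near (281,315). In the top view the corners are at about (284,308), (401,279) and (359,121), and the guard is open to the left. I'll zoom in to get exact pixels.

Run:
```python
import cv2
a=cv2.imread("pics/top0.png")[100:320,195:435];cv2.imwrite("pics/topc.png",cv2.resize(a,(654,600),interpolation=cv2.INTER_CUBIC))
a=cv2.imread("pics/side0.png")[115:345,205:450];cv2.imwrite("pics/sidec.png",cv2.resize(a,(639,600),interpolation=cv2.INTER_CUBIC))
```

```text
(no output)
```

View pics/topc.png

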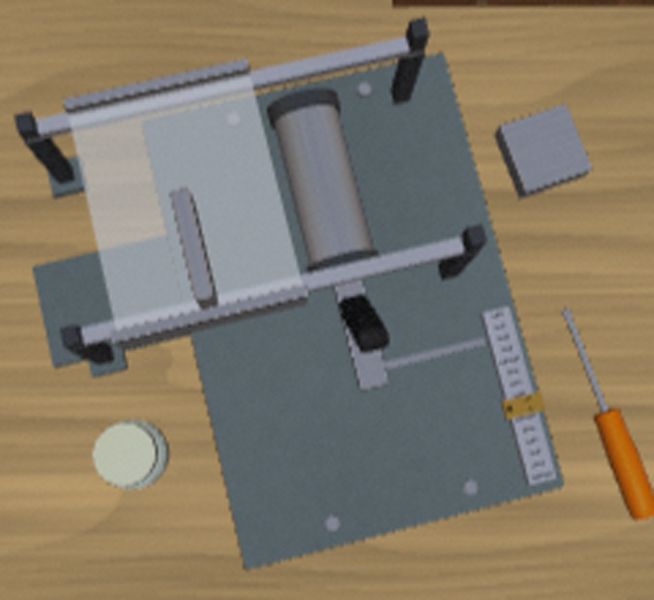

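View pics/sidec.png

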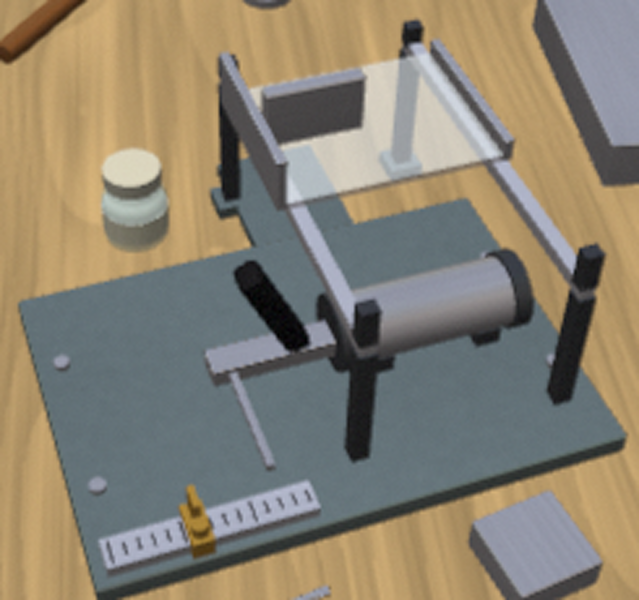

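```bash
cat > cal.py <<'E'
import numpy as np
from scipy.optimize import least_squares
from scipy.spatial.transform import Rotation as R
C={"top":(381.2905,316.398,206.094,[[-0.0233,-0.9875,0.1558,0.481],[-0.999,0.0169,-0.0422,-0.0293],[0.0391,-0.1566,-0.9869,0.9103],[0,0,0,1]]),
"side":(498.4114,318.24,198.184,[[0.9929,-0.0673,0.0982,0.5118],[-0.1178,-0.6739,0.7294,-0.7343],[0.0171,-0.7358,-0.677,0.7812],[0,0,0,1]])}
def proj(c,w):
    f,cx,cy,P=C[c];p=np.linalg.inv(np.array(P))@np.append(w,1);return np.array([f*p[0]/p[2]+cx,f*p[1]/p[2]+cy])
def world(p,b):
    c,s=np.cos(p[2]),np.sin(p[2]);b=np.array(b)/1e3;return np.array([p[0]+c*b[0]-s*b[1],p[1]+s*b[0]+c*b[1],b[2]])
E
cat > fit.py <<'E'
from cal import *
T=lambda u,v:(195+u/2.725,100+v/2.727); S=lambda u,v:(205+u/2.608,115+v/2.608)
O=[("top",(-250,140,20),T(246,569)),("top",(-250,-140,20),T(562,486)),("top",(150,-140,20),T(443,54)),("top",(-115,-100,48),T(484,343)),
("top",(-46,-90,172),T(475,236)),("top",(118,-90,172),T(419,29)),("top",(-10,130,202),T(192,243)),
("side",(-250,140,20),S(20,305)),("side",(-250,-140,20),S(98,592)),("side",(150,-140,20),S(623,435)),("side",(150,140,20),S(468,200)),("side",(-115,-100,45),S(270,465)),("side",(-46,-90,172),S(368,306)),("side",(118,-90,172),S(590,252))]
def r(p):
    a=[proj(c,world(p,b))-o for c,b,o in O]
    a.append(proj("side",world(p,(p[3],-105,45)))-S(191,488));return np.concatenate(a)
s=least_squares(r,[.55,-.05,.2,-190],x_scale=[.1,.1,.1,100],loss="soft_l1")
np.save("p.npy",s.x);print(s.x);print(r(s.x).reshape(-1,2).round(1))
for n,b in dict(fin=(-10,130,187),finshut=(-10,0,187),handle=(-85,0,104),marktop=(s.x[3],-105,45)).items():print(n,world(s.x,b).round(4),proj("top",world(s.x,b)).round(1))
E
python3 fit.py
```

```text
[ 6.61384978e-01 -7.03299870e-02  2.19933191e-01 -1.72552624e+02]
[[-1.4  0.5]
 [ 0.6  0.5]
 [ 0.1 -1.2]
 [-0.3 -0.7]
 [ 0.5 -0.5]
 [ 0.2 -0.8]
 [-9.9  2. ]
 [-1.5 -2.5]
 [-1.4 -0.4]
 [ 2.2  0.2]
 [-0.1 -1.9]
 [-0.   0.8]
 [-0.3  0.6]
 [ 1.  -0.1]
 [ 0.3  2.7]]
fin [0.6233 0.0544 0.187 ] [256.5 192.7]
finshut [ 0.6516 -0.0725  0.187 ] [322.  177.4]
handle [ 0.5784 -0.0889  0.104 ] [328.5 219.7]
marktop [ 0.5159 -0.2104  0.045 ] [380.8 249.2]
```

```bash
cat > go.py <<'E'
import sys
from cal import *
from station import telemetry
# usage: go.py bx by z(mm) tilt(deg): TCP in bed frame, fingers along handle when tilt=25
p=np.load("p.npy");a=[float(v) for v in sys.argv[1:]]
s=telemetry.sense();r0=R.from_quat(s["tool_rot"])
B=R.from_euler("z",p[2]);X=np.diag([-1.,1,-1])
rt=B*R.from_matrix(R.from_euler("y",-a[3],degrees=True).as_matrix()@X) if len(a)>3 else r0
b=B.inv().apply(s["tcp_pos"]-np.array([p[0],p[1],0]))*1e3
print("t",s["t"],"bed tcp",b.round(1),"F bed",B.inv().apply(s["force"]).round(1),"gap",round(s["finger_gap"],3),"toolz bed",(B.inv()*r0).apply([0,0,1]).round(3))
w=world(p,a[:3]);print("shift mm",(r0.inv().apply(w-s["tcp_pos"])*1e3).round(1),"rotvec",np.degrees((r0.inv()*rt).as_rotvec()).round(1))
E
python3 - <<'E'
from cal import *
p=np.load("p.npy");S=lambda u,v:(205+u/2.608,115+v/2.608);T=lambda u,v:(195+u/2.725,100+v/2.727)
for c,o in(("side",S(313,83)),("top",T(191,244))):
    for y in(130,120,110,100):print(c,y,proj(c,world(p,(-10,y,202))).round(1),np.round(o,1))
E
python3 go.py -10 113 260 0
```

```text
side 130 [322.2 140.7] [325.  146.8]
side 120 [324.  143.6] [325.  146.8]
side 110 [325.7 146.5] [325.  146.8]
side 100 [327.5 149.5] [325.  146.8]
top 130 [255.5 191.1] [265.1 189.5]
top 120 [260.8 189.9] [265.1 189.5]
top 110 [266.  188.7] [265.1 189.5]
top 100 [271.1 187.5] [265.1 189.5]
t 0.1 bed tcp [-299.2  742.4  230.4] F bed [0.9 0.3 0.1] gap 1.004 toolz bed [-0.001 -0.001 -1.   ]
shift mm [-578.9 -380.4  -29. ] rotvec [ -0.1  -0.  -32. ]
```

{"op": "move_arm", "data": {"commands": "-48 -31 -6 0 0 -8 1; -96 -63 -12 0 0 -16 1; -144 -95 -18 0 0 -24 1; -192 -127 -24 0 0 -32 1; -240 -158 -30 0 0 -32 1", "grip_force": 30}}

```text
t: 0.72
tcp_pos: [0.3822, 0.359, 0.2612]
tool_rot: [-0.11, 0.994, -0.0, -0.0]
force: [1.3, -0.2, -0.0]
finger_gap: 0.996
gripper_force: 0.0
```

```bash
python3 go.py -10 110 260 0
```

```text
t 0.725 bed tcp [-178.8  479.9  261.2] F bed [ 1.2 -0.5 -0. ] gap 0.996 toolz bed [-0.001 -0.    -1.   ]
shift mm [-168.6 -370.     1.2] rotvec [-0. -0.  0.]
```

{"op": "move_arm", "data": {"commands": "-23 -50 0 0 0 0 1; -46 -100 0 0 0 0 1; -69 -150 0 0 0 0 1; -92 -200 0 0 0 0 1; -115 -250 0 0 0 0 1"}}

```text
t: 1.35
tcp_pos: [0.5489, 0.1402, 0.261]
tool_rot: [-0.11, 0.994, 0.0, -0.0]
force: [0.3, -0.4, 1.4]
finger_gap: 1.002
gripper_force: 0.0
```

```bash
python3 go.py -10 110 260 0
```

```text
t 1.35 bed tcp [-63.9 230.  261. ] F bed [ 0.2 -0.5  1.4] gap 1.002 toolz bed [-0.001  0.    -1.   ]
shift mm [ -53.9 -119.9    0.9] rotvec [ 0. -0. -0.]
```

{"op": "move_arm", "data": {"commands": "-27 -60 0 0 0 0 1; -54 -120 0 0 0 0 1; -54 -120 30 0 0 0 1; -54 -120 60 0 0 0 1; -54 -120 90 0 0 0 1"}}

```text
t: 1.98
tcp_pos: [0.6268, 0.0359, 0.1698]
tool_rot: [-0.109, 0.994, 0.0, -0.0]
force: [0.1, 0.3, -0.3]
finger_gap: 0.999
gripper_force: 0.0
```

```bash
python3 go.py -10 110 170 0
python3 - <<'E'
from station import snapshot
import cv2
d=snapshot("side");cv2.imwrite("pics/s1.png",cv2.resize(d["image"][100:345,205:450,::-1],(600,600),interpolation=cv2.INTER_CUBIC))
E
```

```text
t 1.975 bed tcp [-10.5 111.3 169.8] F bed [ 0.1  0.3 -0.3] gap 0.999 toolz bed [-0.001  0.    -1.   ]
shift mm [-0.5 -1.3 -0.2] rotvec [ 0.  -0.1 -0.1]
```

View pics/s1.png

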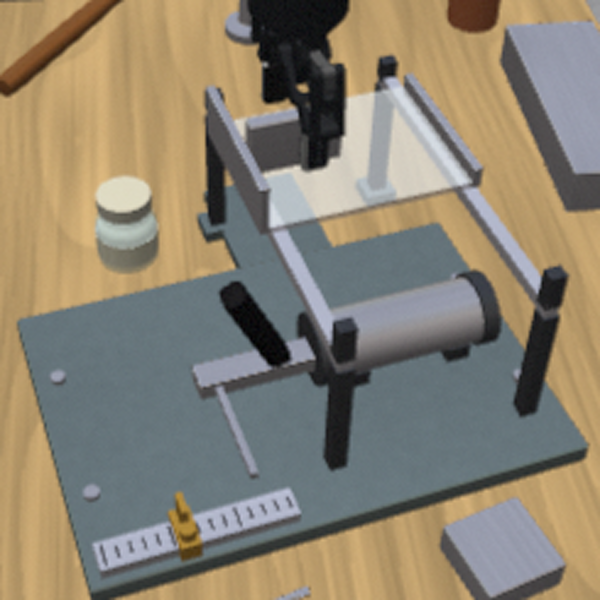

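The fingers straddle the fin: the near finger is in front of it at (315,140) and the far one behind it at (272,80). Closing now.

{"op": "move_arm", "data": {"commands": "0 0 0 0 0 0 -1; 0 0 0 0 0 0 -1; 0 0 0 0 0 0 -1; 0 0 0 0 0 0 -1; 0 0 0 0 0 0 -1", "grip_force": 30}}

```text
t: 2.65
tcp_pos: [0.6277, 0.0366, 0.1725]
tool_rot: [-0.11, 0.994, -0.0, 0.001]
force: [-1.4, 1.4, 5.6]
finger_gap: 0.162
gripper_force: 31.1
```

```bash
python3 go.py -10 0 170 0
```

```text
t 2.65 bed tcp [ -9.6 111.7 172.5] F bed [-1.   1.7  5.6] gap 0.162 toolz bed [ 0.002 -0.    -1.   ]
shift mm [   0.4 -111.7    2.6] rotvec [-0.   0.1  0. ]
```

{"op": "move_arm", "data": {"commands": "0 -14 -3 0 0 0 -1; 0 -38 -3 0 0 0 -1; 0 -62 -3 0 0 0 -1; 0 -84 -3 0 0 0 -1; 0 -98 -3 0 0 0 -1"}}

```text
t: 3.28
tcp_pos: [0.6493, -0.0592, 0.1726]
tool_rot: [-0.109, 0.994, 0.001, 0.001]
force: [5.3, 2.6, -8.4]
finger_gap: 0.162
gripper_force: 30.9
```

```bash
python3 go.py -10 0 170 0
```

```text
t 3.275 bed tcp [ -9.3  13.5 172.6] F bed [ 5.7  1.4 -8.4] gap 0.162 toolz bed [ 0.001  0.002 -1.   ]
shift mm [  0.7 -13.5   2.6] rotvec [ 0.1  0.1 -0. ]
```

{"op": "move_arm", "data": {"commands": "0 -4 1 0 0 0 -1; 0 -7 1 0 0 0 -1; 0 -10 1 0 0 0 -1; 0 -13 1 0 0 0 -1; 0 -16 1 0 0 0 -1"}}

```text
t: 3.9
tcp_pos: [0.6523, -0.0724, 0.1726]
tool_rot: [-0.11, 0.994, 0.002, 0.001]
force: [3.9, 10.8, -5.7]
finger_gap: 0.159
gripper_force: 31.3
```

```bash
python3 go.py -10 0 170 0
```

```text
t 3.9 bed tcp [ -9.3  -0.  172.6] F bed [ 6.1  9.7 -5.7] gap 0.159 toolz bed [ 0.002  0.004 -1.   ]
shift mm [0.7 0.  2.6] rotvec [ 0.2  0.1 -0. ]
```

{"op": "move_arm", "data": {"commands": "0 -1 0 0 0 0 -1; 0 -1 0 0 0 0 0.2; 0 -1 0 0 0 0 0.2; 0 -1 0 0 0 0 0.2; 0 -1 0 0 0 0 0.2"}}

```text
t: 4.53
tcp_pos: [0.6521, -0.0762, 0.1736]
tool_rot: [-0.109, 0.994, -0.0, 0.0]
force: [0.4, 0.9, 0.2]
finger_gap: 0.6
gripper_force: 0.0
```

```bash
python3 go.py -140 0 220 25
```

```text
t 4.525 bed tcp [-10.4  -3.7 173.6] F bed [0.6 0.8 0.2] gap 0.6 toolz bed [ 0. -0. -1.]
shift mm [129.6   3.6 -46.4] rotvec [ -0. -25.  -0.]
```

{"op": "move_arm", "data": {"commands": "0 0 -45 0 0 0 1; 0 1 -90 0 0 0 1; 50 2 -90 0 -5 0 1; 100 3 -90 0 -15 0 1; 140 4 -85 0 -25 0 1"}}

```text
t: 5.15
tcp_pos: [0.5215, -0.099, 0.2597]
tool_rot: [-0.11, 0.973, 0.026, 0.2]
force: [0.1, -0.6, -0.2]
finger_gap: 0.999
gripper_force: 0.0
```

```bash
python3 go.py -123.5 0 186.5 25
```

```text
t 5.15 bed tcp [-142.8    2.6  259.7] F bed [-0.  -0.6 -0.2] gap 0.999 toolz bed [ 0.394  0.009 -0.919]
shift mm [11.1 -3.2 74.8] rotvec [ 0.5 -1.8  0.2]
```

{"op": "move_arm", "data": {"commands": "3 0 30 0 0 0 1; 6 0 60 0 0 0 1; 6 0 76 0 0 0 1; 6 0 76 0 0 0 1; 6 0 76 0 0 0 1"}}

```text
t: 5.78
tcp_pos: [0.5477, -0.0933, 0.1873]
tool_rot: [-0.111, 0.974, 0.027, 0.198]
force: [-0.3, -0.8, 0.3]
finger_gap: 1.002
gripper_force: 0.0
```

```bash
python3 go.py -77 0 86.8 25
python3 - <<'E'
from station import snapshot
import cv2,numpy as np
a=snapshot("side")["image"][130:345,205:450,::-1];b=snapshot("top")["image"][100:320,195:435,::-1]
f=lambda i:cv2.resize(i,(400,380),interpolation=cv2.INTER_CUBIC)
cv2.imwrite("pics/s2.png",np.hstack([f(a),f(b)]))
E
```

```text
t 5.775 bed tcp [-116.     2.4  187.3] F bed [-0.5 -0.7  0.3] gap 1.002 toolz bed [ 0.391  0.011 -0.92 ]
shift mm [  3.5  -3.5 107.7] rotvec [ 0.6 -2.   0.2]
```

View pics/s2.png

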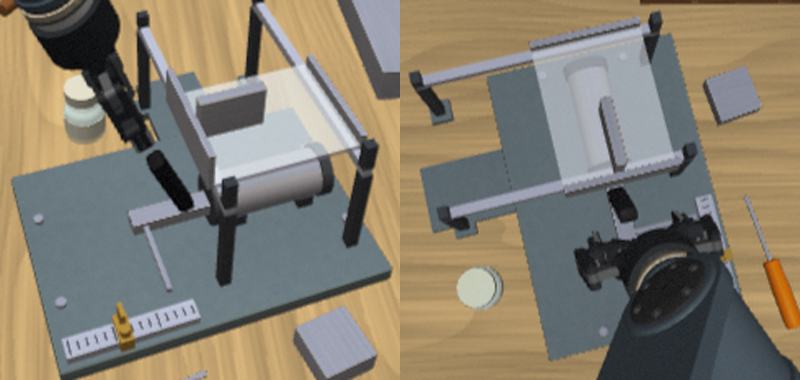

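Guard is shut against the stops (left: panel at the posts, lip behind the handle), and the open gripper is lined up above the handle. Descending along it.

{"op": "move_arm", "data": {"commands": "4 -3 20 0.6 -2 0 1; 4 -3 45 0.6 -2 0 1; 4 -3 75 0.6 -2 0 1; 4 -3 98 0.6 -2 0 1; 4 -3 108 0.6 -2 0 1"}}

```text
t: 6.5
tcp_pos: [0.596, -0.0825, 0.0961]
tool_rot: [-0.105, 0.974, 0.02, 0.201]
force: [0.0, 0.1, 1.0]
finger_gap: 1.003
gripper_force: 0.0
```

```bash
python3 go.py -77 0 86.8 25
```

```text
t 6.5 bed tcp [-66.4   2.4  96.1] F bed [0.  0.1 1. ] gap 1.003 toolz bed [ 0.396 -0.006 -0.918]
shift mm [13.4 -2.4  4.4] rotvec [-0.3 -1.7 -0.2]
```

{"op": "move_arm", "data": {"commands": "13 -2 4 -0.3 -1.7 0 1; 13 -2 4 -0.3 -1.7 0 1; 13 -2 4 -0.3 -1.7 0 1; 13 -2 4 -0.3 -1.7 0 1; 13 -2 4 -0.3 -1.7 0 1"}}

```text
t: 7.12
tcp_pos: [0.5953, -0.0833, 0.098]
tool_rot: [-0.101, 0.974, 0.02, 0.203]
force: [-0.1, -0.1, 0.9]
finger_gap: 0.999
gripper_force: 0.0
```

```bash
python3 go.py -77 0 86.8 25; python3 -c "
from station import telemetry as t
s=t.sense();print(s['q'].round(3),s['qd'].round(3),s['ft_torque'])"
```

```text
t 7.125 bed tcp [-67.4   1.8  98. ] F bed [-0.1 -0.   0.9] gap 0.999 toolz bed [ 0.399 -0.007 -0.917]
shift mm [13.3 -1.9  6.4] rotvec [-0.4 -1.5 -0.6]
[-0.448  0.617  1.895  0.706  0.381 -2.854] [-0.001  0.002  0.001  0.001 -0.     0.   ] [-0.05317186  0.16077757  0.00568675]
```

Joint 6 is at its limit (-2.854), so I'll back off and use the half-turned grasp.

{"op": "move_arm", "data": {"commands": "8 0 -30 0 0 0 1; 16 0 -70 0 0 0 1; 24 0 -110 0 0 0 1; 30 0 -130 0 0 10 1; 30 0 -130 0 0 20 1"}}

```text
t: 7.75
tcp_pos: [0.5173, -0.0997, 0.2066]
tool_rot: [0.072, 0.976, 0.055, 0.197]
force: [0.7, -0.1, -0.3]
finger_gap: 1.005
gripper_force: 0.0
```

```bash
sed -i 's/X=np.diag(.*/X=np.diag([1.,-1,-1])/' go.py
cat >> go.py <<'E'
print("q",s["q"].round(3))
E
python3 go.py -123.5 0 186.5 25
```

```text
t 7.75 bed tcp [-147.1    2.7  206.6] F bed [ 0.6 -0.2 -0.3] gap 1.005 toolz bed [ 0.4   -0.009 -0.916]
shift mm [-13.5   2.5  27.9] rotvec [ -1.8   1.1 159. ]
q [-0.566  0.338  1.982  0.529  0.581 -2.4  ]
```

{"op": "move_arm", "data": {"commands": "0 0 0 0 0 10.6 1; 0 0 0 0 0 21.2 1; 0 0 0 0 0 31.8 1; 0 0 0 0 0 42.4 1; 0 0 0 0 0 53 1"}}

```text
t: 8.38
tcp_pos: [0.5175, -0.0992, 0.205]
tool_rot: [0.5, 0.842, 0.137, 0.15]
force: [-0.3, -0.2, -0.2]
finger_gap: 0.999
gripper_force: 0.0
```

{"op": "move_arm", "data": {"commands": "0 0 0 0 0 10.6 1; 0 0 0 0 0 21.2 1; 0 0 0 0 0 31.8 1; 0 0 0 0 0 42.4 1; 0 0 0 0 0 53 1"}}

```text
t: 9.0
tcp_pos: [0.5175, -0.0992, 0.205]
tool_rot: [0.823, 0.53, 0.19, 0.073]
force: [-0.3, 0.1, 0.2]
finger_gap: 0.998
gripper_force: 0.0
```

{"op": "move_arm", "data": {"commands": "0 0 0 0 0 10.6 1; 0 0 0 0 0 21.2 1; 0 0 0 0 0 31.8 1; 0 0 0 0 0 42.4 1; 0 0 0 0 0 53 1"}}

```text
t: 9.62
tcp_pos: [0.5175, -0.0992, 0.205]
tool_rot: [0.973, 0.107, 0.203, -0.019]
force: [0.6, -0.0, 0.3]
finger_gap: 0.999
gripper_force: 0.0
```

```bash
python3 go.py -123.5 0 186.5 25
```

```text
t 9.625 bed tcp [-146.8    3.2  205. ] F bed [ 0.6 -0.2  0.3] gap 0.999 toolz bed [ 0.398 -0.007 -0.917]
shift mm [14.   3.  26.2] rotvec [0.4 1.5 0. ]
q [-0.565  0.342  1.981  0.529  0.581  0.376]
```

{"op": "move_arm", "data": {"commands": "7 1 10 0.4 1.5 0 1; 14 3 26 0.4 1.5 0 1; 14 3 26 0.4 1.5 0 1; 14 3 26 0.4 1.5 0 1; 14 3 26 0.4 1.5 0 1"}}

```text
t: 10.25
tcp_pos: [0.5408, -0.0972, 0.1869]
tool_rot: [0.97, 0.111, 0.215, -0.023]
force: [0.3, -0.3, 0.2]
finger_gap: 0.997
gripper_force: 0.0
```

```bash
python3 go.py -77 0 86.8 25
```

```text
t 10.25 bed tcp [-1.235e+02  1.000e-01  1.869e+02] F bed [ 0.3 -0.4  0.2] gap 0.997 toolz bed [ 0.422  0.001 -0.906]
shift mm [-1.000e-01  2.000e-01  1.104e+02] rotvec [-0.   0.   0.4]
q [-0.546  0.401  1.965  0.612  0.535  0.303]
```

{"op": "move_arm", "data": {"commands": "0 0 25 0 0 0 1; 0 0 50 0 0 0 1; 0 0 75 0 0 0 1; 0 0 98 0 0 0 1; 0 0 110 0 0 0 1"}}

```text
t: 10.88
tcp_pos: [0.5864, -0.087, 0.0862]
tool_rot: [0.97, 0.11, 0.215, -0.023]
force: [-0.1, -0.5, 0.2]
finger_gap: 0.999
gripper_force: 0.0
```

```bash
python3 go.py -77 0 86.8 25
python3 - <<'E'
from station import snapshot
import cv2,numpy as np
a=snapshot("side")["image"][150:345,205:400,::-1]
cv2.imwrite("pics/s3.png",cv2.resize(a,(585,585),interpolation=cv2.INTER_CUBIC))
E
```

```text
t 10.875 bed tcp [-76.8   0.1  86.2] F bed [-0.2 -0.5  0.2] gap 0.999 toolz bed [ 0.422  0.001 -0.907]
shift mm [ 0.1  0.1 -0.7] rotvec [-0.1  0.1  0.4]
q [-0.476  0.638  1.934  0.896  0.354  0.051]
```

View pics/s3.png

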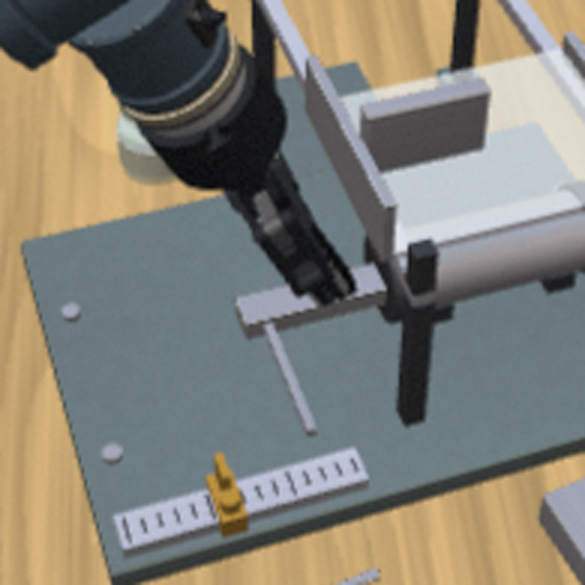

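{"op": "move_arm", "data": {"commands": "0 0 0 0 0 0 -1; 0 0 0 0 0 0 -1; 0 0 0 0 0 0 -1; 0 0 0 0 0 0 -1; 0 0 0 0 0 0 -1", "grip_force": 70}}

```text
t: 11.55
tcp_pos: [0.5863, -0.0874, 0.0878]
tool_rot: [0.97, 0.11, 0.216, -0.023]
force: [-2.1, -1.6, 5.7]
finger_gap: 0.275
gripper_force: 68.4
```

```bash
python3 go.py -127 0 86.2 25;  python3 - <<'E'
from cal import *
p=np.load("p.npy")
for x in(-165,-170,-175,-180):print(x,[proj(c,world(p,(x,y,z))).round(1).tolist() for c in("side","top") for y,z in((-105,45),(-105,50),(-100,45))])
print(proj("side",world(p,(-115,-100,45))))
E
```

```text
t 11.55 bed tcp [-77.   -0.3  87.8] F bed [-2.4 -1.1  5.7] gap 0.275 toolz bed [ 0.423 -0.    -0.906]
shift mm [-46.   -0.5 -19.7] rotvec [ 0.  -0.   0.4]
q [-0.477  0.635  1.935  0.895  0.355  0.052]
-165 [[282.6, 303.6], [282.5, 302.0], [281.8, 301.4], [379.9, 246.0], [380.3, 245.8], [377.8, 246.5]]
-170 [[279.9, 304.4], [279.8, 302.7], [279.1, 302.2], [380.5, 248.1], [380.9, 248.0], [378.4, 248.6]]
-175 [[277.2, 305.1], [277.1, 303.5], [276.4, 302.9], [381.0, 250.2], [381.5, 250.1], [378.9, 250.8]]
-180 [[274.4, 305.9], [274.3, 304.2], [273.7, 303.7], [381.6, 252.4], [382.1, 252.3], [379.5, 252.9]]
[308.48265833 294.05819994]
```

{"op": "move_arm", "data": {"commands": "-9 0 -4.2 0 0 0 -1; -18 0 -8.4 0 0 0 -1; -27 0 -12.6 0 0 0 -1; -36 0 -16.8 0 0 0 -1; -42 0 -19.6 0 0 0 -1"}}

```text
t: 12.18
tcp_pos: [0.543, -0.0972, 0.0878]
tool_rot: [0.97, 0.11, 0.217, -0.024]
force: [8.0, 4.3, -1.9]
finger_gap: 0.271
gripper_force: 69.3
```

```bash
python3 go.py -133.4 0 87.8 25
python3 - <<'E'
from station import snapshot
import cv2,numpy as np
a=snapshot("side")["image"][270:345,235:335,::-1]
cv2.imwrite("pics/s4.png",cv2.resize(a,(800,600),interpolation=cv2.INTER_CUBIC))
E
```

```text
t 12.175 bed tcp [-121.4   -0.4   87.8] F bed [ 8.7  2.4 -1.9] gap 0.271 toolz bed [ 0.426  0.001 -0.905]
shift mm [-10.9  -0.5  -5.1] rotvec [-0.1 -0.2  0.4]
q [-0.546  0.613  2.034  1.073  0.343 -0.199]
```

View pics/s4.png

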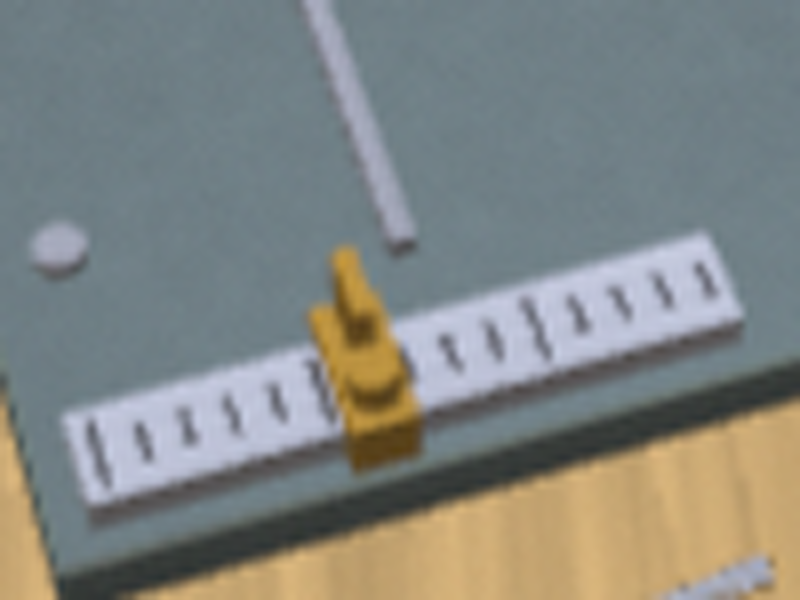

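{"op": "move_arm", "data": {"commands": "-4 0 -1.9 0 0 0 -1; -8 0 -3.8 0 0 0 -1; -11.8 0 -5.5 0 0 0 -1; -11.8 0 -5.5 0 0 0 -1; -11.8 0 -5.5 0 0 0 -1"}}

```text
t: 12.85
tcp_pos: [0.5308, -0.1, 0.0879]
tool_rot: [0.97, 0.11, 0.217, -0.024]
force: [10.0, 4.5, -0.9]
finger_gap: 0.275
gripper_force: 69.6
```

```bash
python3 go.py -134 0 87.8 25
python3 - <<'E'
from station import snapshot
import cv2,numpy as np
a=snapshot("side")["image"][280:330,250:310,::-1];b=snapshot("top")["image"][225:275,350:410,::-1]
f=lambda i:cv2.resize(i,(400,333),interpolation=cv2.INTER_CUBIC)
cv2.imwrite("pics/s5.png",np.hstack([f(a),f(b)]))
E
```

```text
t 12.85 bed tcp [-133.9   -0.4   87.9] F bed [10.7  2.2 -0.9] gap 0.275 toolz bed [ 0.426  0.002 -0.905]
shift mm [-0.1 -0.4  0. ] rotvec [-0.1 -0.2  0.4]
q [-0.567  0.608  2.061  1.123  0.343 -0.272]
```

View pics/s5.png

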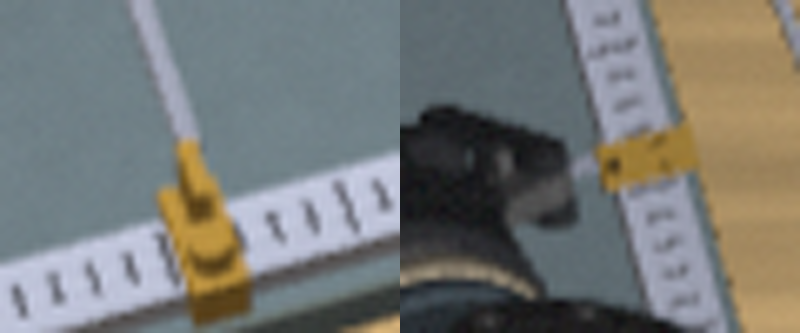

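The pointer end at (186,138) runs straight into the brass fin at (188,145), and the top view agrees within about 1.5 mm. Holding here.

{"op": "move_arm", "data": {"commands": "0 0 0 0 0 0 -1; 0 0 0 0 0 0 -1; 0 0 0 0 0 0 -1; 0 0 0 0 0 0 -1; 0 0 0 0 0 0 -1"}}

```text
t: 13.58
tcp_pos: [0.5308, -0.1, 0.0878]
tool_rot: [0.97, 0.11, 0.217, -0.024]
force: [8.9, 4.4, -2.2]
finger_gap: 0.27
gripper_force: 69.6
```

{"op": "move_arm", "data": {"commands": "0 0 0 0 0 0 -1; 0 0 0 0 0 0 -1; 0 0 0 0 0 0 -1; 0 0 0 0 0 0 -1; 0 0 0 0 0 0 -1"}}

```text
t: 14.2
tcp_pos: [0.5309, -0.1, 0.0878]
tool_rot: [0.97, 0.111, 0.217, -0.024]
force: [8.1, 4.8, -1.7]
finger_gap: 0.274
gripper_force: 69.6
```

{"op": "move_arm", "data": {"commands": "0 0 0 0 0 0 -1; 0 0 0 0 0 0 -1; 0 0 0 0 0 0 -1; 0 0 0 0 0 0 -1; 0 0 0 0 0 0 -1"}}

```text
t: 14.82
tcp_pos: [0.5309, -0.1, 0.0879]
tool_rot: [0.97, 0.11, 0.217, -0.024]
force: [8.5, 4.3, -2.3]
finger_gap: 0.272
gripper_force: 69.6
```

{"op": "move_arm", "data": {"commands": "0 0 0 0 0 0 -1; 0 0 0 0 0 0 -1; 0 0 0 0 0 0 -1; 0 0 0 0 0 0 -1; 0 0 0 0 0 0 -1"}}

```text
t: 15.45
tcp_pos: [0.5309, -0.1, 0.0879]
tool_rot: [0.97, 0.11, 0.217, -0.024]
force: [8.4, 5.0, -2.0]
finger_gap: 0.27
gripper_force: 69.6
```

```bash
python3 go.py -77 0 87.8 25
```

```text
t 15.45 bed tcp [-133.8   -0.5   87.9] F bed [ 9.3  3.1 -2. ] gap 0.27 toolz bed [ 0.426  0.002 -0.905]
shift mm [51.4 -0.1 24.3] rotvec [-0.1 -0.2  0.4]
q [-0.567  0.608  2.061  1.123  0.343 -0.272]
```

{"op": "move_arm", "data": {"commands": "5 0 2.4 0 0 0 -1; 14 0 6.6 0 0 0 -1; 23 0 10.8 0 0 0 -1; 31 0 14.6 0 0 0 -1; 36 0 17 0 0 0 -1"}}

```text
t: 16.08
tcp_pos: [0.5694, -0.0912, 0.0878]
tool_rot: [0.97, 0.11, 0.217, -0.023]
force: [3.9, 2.8, 3.4]
finger_gap: 0.268
gripper_force: 70.3
```

```bash
python3 go.py -77 0 87.8 25
```

```text
t 16.075 bed tcp [-94.4  -0.3  87.8] F bed [4.4 1.9 3.4] gap 0.268 toolz bed [ 0.425  0.    -0.905]
shift mm [15.7 -0.2  7.4] rotvec [-0.  -0.2  0.4]
q [-0.503  0.626  1.975  0.969  0.349 -0.05 ]
```

{"op": "move_arm", "data": {"commands": "5 0 2.4 0 0 0 -1; 10 0 4.7 0 0 0 -1; 14 0 6.6 0 0 0 -1; 16 0 7.6 0 0 0 -1; 17 0 8 0 0 0 -1"}}

```text
t: 16.7
tcp_pos: [0.5864, -0.0874, 0.0878]
tool_rot: [0.97, 0.11, 0.216, -0.023]
force: [-1.6, -0.1, 9.2]
finger_gap: 0.275
gripper_force: 71.4
```

```bash
python3 go.py -77 0 87.8 25
```

```text
t 16.7 bed tcp [-76.9  -0.3  87.8] F bed [-1.6  0.2  9.2] gap 0.275 toolz bed [ 0.424 -0.    -0.906]
shift mm [-0.1 -0.3 -0. ] rotvec [ 0.  -0.1  0.4]
q [-0.477  0.635  1.936  0.899  0.355  0.048]
```

{"op": "move_arm", "data": {"commands": "0 0 0 0 0 0 -0.3; 0 0 0 0 0 0 0.2; 0 0 0 0 0 0 1; 0 0 0 0 0 0 1; 0 0 0 0 0 0 1"}}

```text
t: 17.32
tcp_pos: [0.5854, -0.0873, 0.0866]
tool_rot: [0.97, 0.11, 0.215, -0.023]
force: [0.0, -0.5, -0.5]
finger_gap: 1.005
gripper_force: 0.0
```

{"op": "move_arm", "data": {"commands": "0 0 0 0 0 0 1; 0 0 -20 0 0 0 1; 0 0 -50 0 0 0 1; 0 0 -80 0 0 0 1; 0 0 -110 0 0 0 1"}}

```text
t: 17.95
tcp_pos: [0.5396, -0.0974, 0.1872]
tool_rot: [0.97, 0.11, 0.215, -0.023]
force: [0.0, 0.1, -0.6]
finger_gap: 1.005
gripper_force: 0.0
```

{"op": "move_arm", "data": {"commands": "-5 0 -15 0 0 0 1; -15 0 -30 0 0 0 1; -15 0 -30 0 0 0 1; -15 0 -30 0 0 0 1; -15 0 -30 0 0 0 1"}}

```text
t: 18.58
tcp_pos: [0.5147, -0.1032, 0.2067]
tool_rot: [0.97, 0.11, 0.215, -0.024]
force: [-0.4, -0.2, -0.3]
finger_gap: 1.001
gripper_force: 0.0
```

```bash
python3 go.py -77 0 87.8 25
python3 - <<'E'
from station import snapshot
import cv2,numpy as np
a=snapshot("side")["image"][130:380,205:450,::-1];b=snapshot("top")["image"][100:320,195:435,::-1]
f=lambda i:cv2.resize(i,(400,400),interpolation=cv2.INTER_CUBIC)
cv2.imwrite("pics/s6.png",np.hstack([f(a),f(b)]))
E
```

```text
t 18.575 bed tcp [-1.503e+02 -1.000e-01  2.067e+02] F bed [-0.4 -0.2 -0.3] gap 1.001 toolz bed [ 0.422  0.001 -0.907]
shift mm [ 16.3   0.2 138.7] rotvec [-0.1  0.1  0.4]
q [-0.593  0.338  1.997  0.593  0.581  0.287]
```

View pics/s6.png

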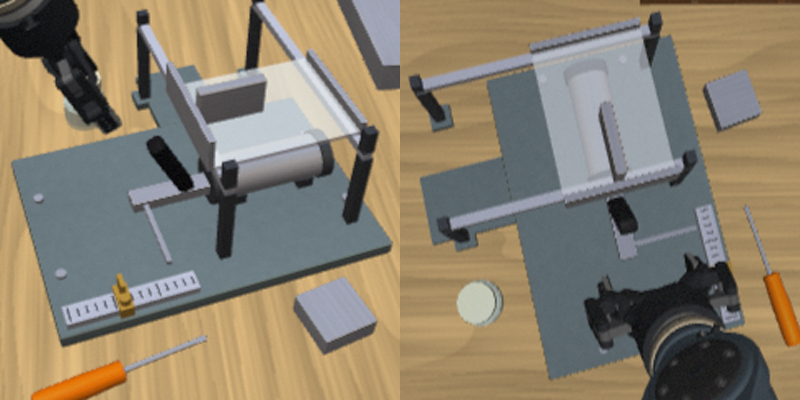

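The guard is shut, the bar is home with the pointer back at its start, the gripper is clear, and the jar, screwdriver and block are untouched.

```bash
python3 -c "
from station import ticket
print(ticket.sign_off())"
```

```text
the job is handed in; nothing more can be done
None
```

I shut the guard, held the pointer level with the index for about 2.5 s, eased the handle home and let go with nothing else disturbed, then handed the job in at about 18.6 s; the sign-off returned no verdict.

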